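# Seat the notched heat sink in its keyed nest

## Task

Two bare heat sinks lie on the desk. Pick the one with the notch cut in one end of its base plate and set it down in the grey drilling nest, turned so that its notch goes round the nest's steel key and it lies flat on the nest's floor inside the corner fences. Leave the heat sink without a notch where it lies.

Things in the scene. Friction and masses are not known exactly. Their poses are not given: they have to be found in the camera images.
- sink_center (a point): Notched loose bare-aluminium heat sink, fins up: base plate 120 (x) x 70 (y) x 6 mm, fin block 56 (x) x 30 (y) mm in its middle, top 40 mm above the underside. A notch 32 mm wide and 28 mm deep is cut in the middle of the base's +x end (x 32 to 60 mm); the -x end is straight. Grip from above across the fins (along y). 0.17 to 0.29 kg. Point: centre in plan, 20 mm above the underside; z up.
- plain_center (a point): Un-notched loose bare-aluminium heat sink, fins up: base plate 120 (x) x 70 (y) x 6 mm, fin block 56 (x) x 30 (y) mm in its middle, top 40 mm above the underside. Both ends straight; not to be used. Point: centre in plan, 20 mm above the underside.
- pocket (a point): Fixed grey nest, base 172 x 122 x 10 mm; corner fences 10 mm high bound a pocket 140 (x) x 90 (y) mm, open for 80 mm in the middle of the long sides. Point: middle of the pocket floor, 10 mm above the desk; x points to the key's end, z up. A seated heat sink has its centre 20 mm above this and its x along this x.
- key (a point): The nest's dark steel key: a block 12 x 12 mm in plan, rising 16 mm above the pocket floor. Point: middle of the key at floor level, 47 mm from the pocket's middle along the nest's x. A part laid over the key cannot lie flat.

How it is judged:
By the outcome, as a careful person would: the job done as asked, in the order asked, and still so for the second after the job is handed in, with the robot touching nothing.
It also fails if it takes over 38 s, if anything falls off the work surface, if the arm or the gripper's body presses on something with over 40 N, if the wrist force passes 120 N, or if a joint passes its speed limit or range.

## Robot

A 7-joint arm with a two-finger parallel gripper is mounted at the origin on the work surface; the furniture and walls round the work are solid. World frame = base frame: x ahead of the robot, y to its left, z up, the work surface at z = 0. Lengths are in m, angles in rad, forces in N, time in s.
With the tool pointing down it reaches from about 0.4 to 0.85 m from the base axis. Payload 10.4 kg.
Tool frame: the origin (TCP) lies on the centre line of the jaws, within the pads' length; the fingertips stand 14 mm ahead of it and the grasp point (between the pads) lies 5 mm behind it; z points along the fingers, y is the line along which they close (so a half turn about z gives the same grasp; the last joint's range is limited). The gripper opens to 85 mm and grips with 20 to 120 N. Pads are 22 mm wide; open, the fingers measure 114 mm over their backs; the gripper's body (76 mm by 85 mm) begins 54 mm behind the grasp point. The pads swing forward as they close: fully open they stand 13 mm farther back than shut.
Start: joints at [1.214, 0.332, -0.065, 1.46, 0.022, 1.35, -0.088], TCP at [0.205, -0.591, 0.245] pointing down, gripper open.
Joint ranges: [-2.6, 2.6], [-0.5, 2.12], [-1.47, 1.34], [0.16, 2.42], [-1.27, 4.41], [0.06, 2.06], [-2.6, 2.6]. Speed limits (rad/s): [2.22, 2.22, 2.79, 2.79, 3.14, 3.14, 3.14].

## Interface

Orientations are given as a unit quaternion [x, y, z, w].
In Python, from cell import ctrl gives the robot as it stands. The module is installed in compiled form; this text tells all that it offers.
- The arm moves only by the shell command python3 -m creep 'ROWS'. ROWS is JSON, a list of rows, each a list of 3 entries, a list of its own where there are three numbers: the shift along the world's x, y, z in cm, then the turn, a rotation vector about the world's x, y, z in degrees, then the finger opening in cm, from 0 to 8.54. A call has exactly 5 rows; each row shifts and turns the commanded pose from where the row before left it; what a row does not reach is not made up. A row lasts 1/12 s, in which the tool goes at most 41.7 mm and 7.16 degrees, less where a joint would pass 70% of its speed; a pose out of reach is approached as far as the arm can. A call with a gripper value outside its range is refused whole. The fingers move at their own pace and stop on an object; the grip force is fixed at half the most. Time passes only in rows, so rows that do not move let the fingers close, or fill a call up. It gives the time, the measured TCP pose, the force, the opening and the grip force at its end, in the units of the state.
- ctrl.get_obs(): the state, without advancing time (a new reading comes with each control period).
- ctrl.get_image(name): name is "scene" or "side" or "wrist"; returns the picture (400x640x3 uint8, red, green, blue); there is no depth.
- ctrl.camera_params(name): a dict with "fx", "fy", "cx", "cy" (pixels), "R" (3x3) and "t" (3): a world point X has camera coordinates R X + t. Camera axes: x right, y down, z forward; pixel columns grow to the right and rows downward; lengths in m; the calibration is good to about 2 mm. A picture is of the moment at which its call begins: read the wrist's pose just before it. camera_params takes no time and is no camera call; for the wrist camera it gives the pose at the moment of the call.
- ctrl.close_job(): hands the job in; it is judged then, once.
Trained networks look in the newest picture that a camera, given by its name, has taken for a name from the list of things; names that differ only in an ending like _2 or _b are one class to them, and where a whole thing is asked for, a point or a joint stands for the part that bears it (a point fixed in the world has none). Each returns a list of dicts, best first, with "confidence" (0 to 1); they miss things now and then, are a little off and sometimes report something else, mostly with a low value. They report only what shows in the picture. A call takes as long as a camera call.
- ctrl.boxes_of(camera, query): "rect" ([centre column, centre row, width, height] in pixels, round what is visible of it).
The state is a dict: "time": time; "joint_positions": joint angles; "joint_velocities": joint speeds; "joint_torque": joint torques, N m; "ee_pos": TCP position; "orientation": TCP orientation; "wrist_force": force on the tool from outside, world axes, zero at the start; "wrist_torque": the same for the moment, N m; "finger_gap": finger opening in m; "grasp_force": force on a finger pad.
Only numpy, scipy, OpenCV 4.12 (cv2) and the standard library are available. Lean on these libraries where they do the work, as an engineer would, in place of code of your own. Each camera call takes 0.05 s, during which the arm holds its last target. There are 200 camera calls.

## Working session

There is one attempt and no reset: what is moved stays moved. The work goes in short steps, Python scripts to look and compute and a shell command to move; the robot and the scene stay as the last step left them, time stands still between calls to the robot, and variables do not carry over. Pictures are saved under pics/ and viewed, at most 10 in all, crops included, and the job is handed in when it is done.

```bash
mkdir -p pics
cat > h.py <<'E'
import numpy as np, cv2
from cell import ctrl
def snap(n,f):
    im=ctrl.get_image(n); cv2.imwrite('pics/'+f,cv2.cvtColor(im,cv2.COLOR_RGB2BGR)); return im
def ray(cp,u,v,z):
    R=np.array(cp['R']);t=np.array(cp['t']);c=-R.T@t
    d=R.T@np.array([(u-cp['cx'])/cp['fx'],(v-cp['cy'])/cp['fy'],1.]); return c+d*(z-c[2])/d[2]
def proj(cp,X):
    p=np.array(cp['R'])@np.array(X)+np.array(cp['t']); return np.array([cp['fx']*p[0]/p[2]+cp['cx'],cp['fy']*p[1]/p[2]+cp['cy']])
E
python3 - <<'E'
from h import *
o=ctrl.get_obs();print(o['time'],o['ee_pos'],o['orientation'],o['finger_gap'])
a=snap('scene','a.png');b=snap('side','b.png')
for n in ['scene','side']:
    cp=ctrl.camera_params(n); print(n,cp['fx'],-np.array(cp['R']).T@np.array(cp['t']))
    for q in ['sink_center','plain_center','pocket','key']:
        for r in ctrl.boxes_of(n,q)[:3]:
            print(n,q,np.round(r['rect']),round(r['confidence'],2),ray(cp,r['rect'][0],r['rect'][1],.02).round(3))
cv2.imwrite('pics/ab.png',cv2.cvtColor(cv2.resize(np.vstack([a,b]),None,fx=.75,fy=.75),cv2.COLOR_RGB2BGR))
E
```

```text
0.0 [ 0.20463429 -0.5901668   0.24452625] [ 9.86105446e-01  1.66119085e-01 -1.61357952e-04 -6.88044331e-04] 0.08585737092061146
scene 470.0820731861742 [-0.1163215   0.50990573  0.503452  ]
scene sink_center [291. 279.  77.  50.] 0.83 [0.444 0.178 0.02 ]
scene plain_center [225. 239.  61.  43.] 0.63 [0.627 0.215 0.02 ]
scene pocket [362. 213.  88.  49.] 0.97 [ 0.553 -0.069  0.02 ]
scene key [363. 214.  87.  50.] 0.95 [ 0.547 -0.066  0.02 ]
side 497.48882793382546 [0.42405641 0.69911693 0.5948997 ]
side sink_center [365. 267.  51.  60.] 0.63 [0.458 0.186 0.02 ]
side plain_center [242. 264.  62.  68.] 0.75 [0.642 0.221 0.02 ]
side pocket [326. 162. 101.  57.] 0.87 [ 0.569 -0.065  0.02 ]
side pocket [242. 264.  57.  63.] 0.3 [0.642 0.219 0.02 ]
side key [326. 162. 102.  60.] 0.63 [ 0.569 -0.064  0.02 ]
```

View pics/a.png

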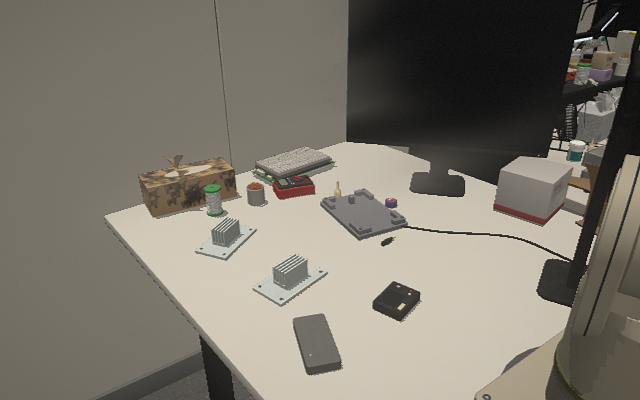

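View pics/b.png

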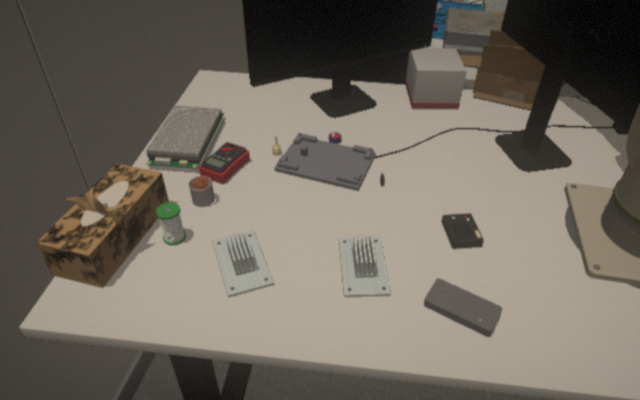

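The scene picture shows the two sinks at about (225,239) and (291,279), and the nest at (362,213) with its key at about (351,199). In the side view they are at (242,264), (365,267) and (326,162), with the key at (304,150). I can't make out the notch at this scale, so I'll enlarge.

Run:
```python
import cv2,numpy as np
a=cv2.imread('pics/a.png');b=cv2.imread('pics/b.png')
def c(i,x,y,w=100,h=75):return cv2.resize(i[y-h//2:y-h//2+h,x-w//2:x-w//2+w],(400,300),interpolation=cv2.INTER_CUBIC)
cv2.imwrite('pics/c.png',np.vstack([np.hstack([c(a,226,239),c(a,291,278)]),np.hstack([c(b,242,264),c(b,365,265)])]))
```

```text
(no output)
```

View pics/c.png

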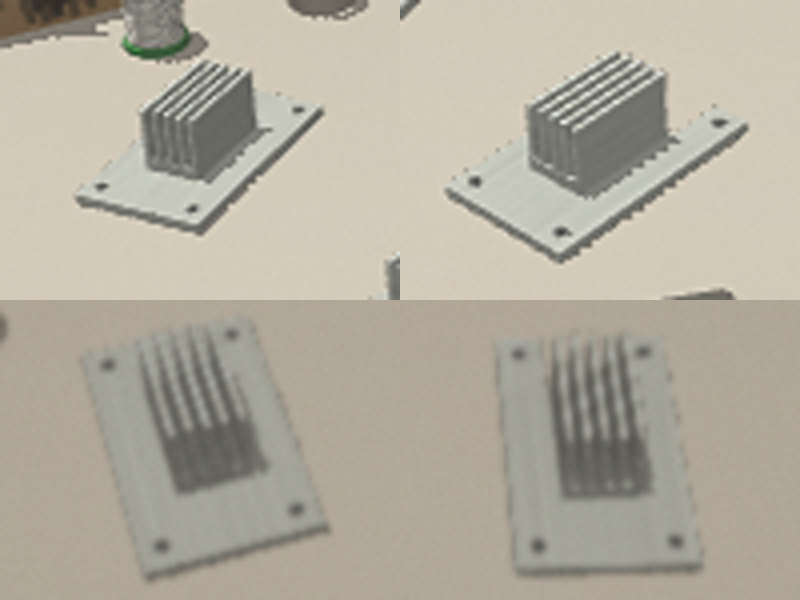

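The lower sink in the scene view, (291,279), has a far edge that breaks off early beside the fins. That means the notch is at its far (-y) end, and the network agrees. Next I'll find the poses and any obstacles on the way.

Run:
```python
from h import *
s=ctrl.camera_params('side');c=ctrl.camera_params('scene')
P=lambda cp,l,z:[ray(cp,u,v,z).round(3)[:2].tolist() for u,v in l]
print('sink side',P(s,[(338.75,238),(383.75,237),(390.5,295),(344.5,296)],.006))
print('sink scene',P(c,[(291-50+47/4,278-37+190/4),(241+160/4,241+260/4),(241+348/4,241+125/4)],.006))
print('nest side corners z.01',P(s,[(276,166),(289,136),(375,153),(359,187)],.01),'key',P(s,[(304,148)],.026))
print('nest scene corners',P(c,[(320,207),(358,236),(407,224),(366,190)],.01),'key',P(c,[(351,197)],.026))
print('mon2 base side',P(s,[(496,140),(533,170),(570,158),(535,130)],0),'base',P(s,[(565,185),(585,270)],0))
print('mon1 base',P(s,[(311,100),(330,115),(376,100)],0))
print('mon2 scene',P(c,[(537,290),(560,305),(585,300)],0))
print('boxes',P(s,[(408,105),(465,105),(475,95),(540,107)],0))
w=ctrl.camera_params('wrist');o=ctrl.get_obs();R=np.array(w['R']);C=-R.T@np.array(w['t']);print('wristcam',w['fx'],C,'fwd',R[2],'right',R[0],o['ee_pos'])
snap('wrist','w0.png')
```

```text
sink side [[0.51, 0.12], [0.437, 0.102], [0.413, 0.221], [0.48, 0.237]]
sink scene [[0.475, 0.237], [0.408, 0.221], [0.439, 0.105]]
nest side corners z.01 [[0.664, -0.044], [0.666, -0.151], [0.48, -0.13], [0.496, -0.015]] key [[0.619, -0.093]]
nest scene corners [[0.643, -0.022], [0.498, -0.013], [0.475, -0.125], [0.649, -0.161]] key [[0.617, -0.089]]
mon2 base side [[0.232, -0.249], [0.166, -0.155], [0.085, -0.215], [0.144, -0.31]] base [[0.11, -0.119], [0.115, 0.102]]
mon1 base [[0.658, -0.327], [0.6, -0.27], [0.506, -0.362]]
mon2 scene [[0.198, -0.158], [0.154, -0.153], [0.138, -0.198]]
boxes [[0.429, -0.356], [0.296, -0.386], [0.271, -0.442], [0.12, -0.417]]
wristcam 344.65580379129216 [ 0.27915522 -0.56426476  0.37415183] fwd [-0.29180652 -0.10136546 -0.95109095] right [ 3.26665557e-01 -9.45139862e-01  5.06151974e-04] [ 0.20478197 -0.59051239  0.245311  ]
```

View pics/w0.png

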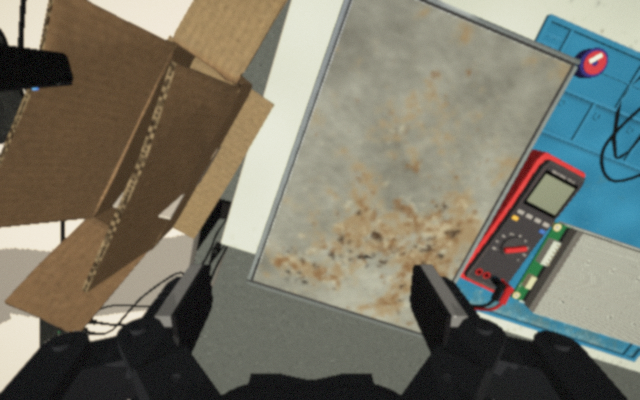

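The wrist view shows a cardboard box, a tray and a multimeter under the start pose, on the far side of the monitors. I need to see how the arm can get past the monitors.

Run:
```python
import cv2,numpy as np
a=cv2.imread('pics/a.png');b=cv2.imread('pics/b.png')
A=cv2.resize(a[0:320,340:640],(400,427));B=cv2.resize(b[0:320,340:640],(400,427))
v=np.hstack([A,B]); v=np.clip(255*(v/255.)**.5,0,255).astype(np.uint8); cv2.imwrite('pics/d.png',v)
```

```text
(no output)
```

View pics/d.png

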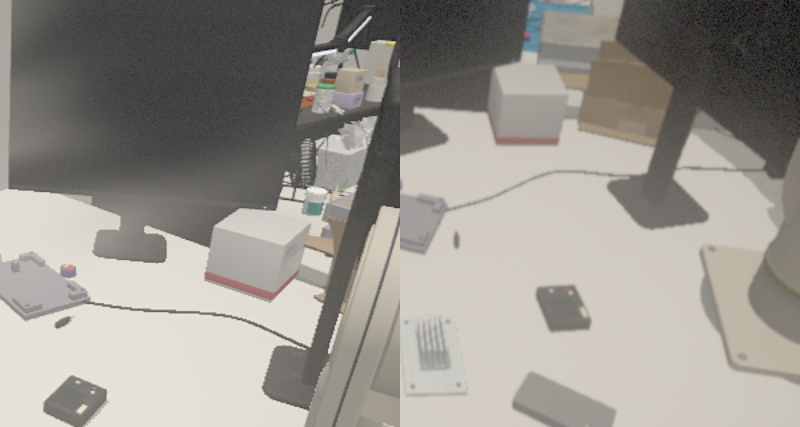

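Run:
```python
from h import *
s=ctrl.camera_params('side');c=ctrl.camera_params('scene')
for z in [.08,.12,.16,.2,.24,.28,.32]:
    f=lambda cp,u,v:ray(cp,u,v,z)[:2].round(3)
    print(z,'m2',f(s,501,30),f(s,629,133),'m1 side',f(s,247,80),f(s,433,72),'scene',f(c,347,145),f(c,546,157))
z=0.1
print('whitebox scene',[ray(c,340+x*.75,y*.75,0)[:2].round(3).tolist() for x,y in [(207,278),(268,298),(300,275)]],'top z?')
print('scene ray m2 edge', [ray(c,340+x*.75,y*.75,0.)[:2].round(3) for x,y in [(365,205),(345,200)]])
o=ctrl.get_obs();print(o['time'])
```

```text
0.08 m2 [ 0.213 -0.669] [ 0.004 -0.203] m1 side [ 0.782 -0.242] [ 0.383 -0.376] scene [ 0.77  -0.196] [ 0.427 -0.523]
0.12 m2 [ 0.229 -0.563] [ 0.037 -0.133] m1 side [ 0.754 -0.169] [ 0.386 -0.293] scene [ 0.686 -0.13 ] [ 0.376 -0.425]
0.16 m2 [ 0.246 -0.457] [ 0.07  -0.063] m1 side [ 0.726 -0.096] [ 0.39  -0.209] scene [ 0.602 -0.063] [ 0.325 -0.328]
0.2 m2 [ 0.262 -0.35 ] [0.102 0.007] m1 side [ 0.698 -0.023] [ 0.393 -0.126] scene [0.519 0.004] [ 0.273 -0.23 ]
0.24 m2 [ 0.279 -0.244] [0.135 0.077] m1 side [0.671 0.05 ] [ 0.396 -0.042] scene [0.435 0.07 ] [ 0.222 -0.133]
0.28 m2 [ 0.295 -0.138] [0.167 0.147] m1 side [0.643 0.123] [0.399 0.041] scene [0.351 0.137] [ 0.171 -0.035]
0.32 m2 [ 0.311 -0.031] [0.2   0.217] m1 side [0.615 0.196] [0.402 0.125] scene [0.268 0.204] [0.119 0.063]
whitebox scene [[0.422, -0.347], [0.324, -0.368], [0.337, -0.482]] top z?
scene ray m2 edge [array([ 0.432, -0.892]), array([ 0.472, -0.888])]
0.55
```

Triangulated, monitor 2's lower edge runs from about (0.25,-0.46) to (0.07,-0.06) at z≈0.16. Monitor 1's runs from (0.77,-0.22) to (0.39,-0.36) at z≈0.09. The gripper has to go over them, so I'll lift first and look from there.

```bash
python3 -m creep '[[[0,0,4],[0,0,0],8.5],[[0,0,4],[0,0,0],8.5],[[0,0,4],[0,0,0],8.5],[[0,0,4],[0,0,0],8.5],[[0,0,4],[0,0,0],8.5]]'; python3 -m creep '[[[0,0,4],[0,0,0],8.5],[[0,0,4],[0,0,0],8.5],[[0,0,4],[0,0,0],8.5],[[0,0,0],[0,0,0],8.5],[[0,0,0],[0,0,0],8.5]]'
python3 - <<'E'
from h import *
o=ctrl.get_obs();print(o['joint_positions'],o['ee_pos'],o['wrist_force'])
w=ctrl.camera_params('wrist');snap('wrist','w1.png')
c=ctrl.camera_params('scene');s=ctrl.camera_params('side')
C=lambda cp:-np.array(cp['R']).T@np.array(cp['t'])
def zat(cp,u,v,p):
    a=ray(cp,u,v,0);k=C(cp); t=np.linalg.norm(np.array(p)-k[:2])/np.linalg.norm(a[:2]-k[:2]); return (k+(a-k)*t)[2]
print('z at row0 m1 scene',zat(c,450,0,(.55,-.3)),'m2 side',zat(s,560,0,(.16,-.26)),'m2 scene',zat(c,600,0,(.2,-.35)))
for p in [(.246,-.457),(.07,-.063),(.385,-.365),(.77,-.22)]:
    print(p,[proj(w,(*p,z)).round().tolist() for z in (.1,.2,.3,.4,.5)])
E
```

```text
time: 0.97
ee_pos: [0.2045, -0.59, 0.4476]
orientation: [0.986, 0.166, 0.0, 0.0]
wrist_force: [0.6, -0.3, 0.1]
finger_gap: 0.085
grasp_force: 0.0
time: 1.38
ee_pos: [0.2052, -0.5913, 0.5677]
orientation: [0.986, 0.166, 0.001, 0.003]
wrist_force: [-0.4, 0.2, -1.4]
finger_gap: 0.0854
grasp_force: 0.0
[ 1.13996795  0.43816643  0.05018267  0.64004788 -0.02364732  2.05684341
 -0.06290526] [ 0.20515518 -0.59128629  0.56770013] [-0.38499011  0.15000928 -1.38963231]
z at row0 m1 scene 0.42553370848962063 m2 side 0.29467728355569556 m2 scene 0.43881741306032823
(0.246, -0.457) [[240.0, 86.0], [226.0, 85.0], [205.0, 84.0], [170.0, 83.0], [99.0, 81.0]]
(0.07, -0.063) [[-17.0, 109.0], [-82.0, 114.0], [-179.0, 120.0], [-339.0, 131.0], [-657.0, 152.0]]
(0.385, -0.365) [[205.0, -28.0], [182.0, -54.0], [145.0, -96.0], [77.0, -172.0], [-86.0, -355.0]]
(0.77, -0.22) [[160.0, -450.0], [112.0, -625.0], [18.0, -967.0], [-250.0, -1942.0], [-7095.0, -26859.0]]
```

View pics/w1.png

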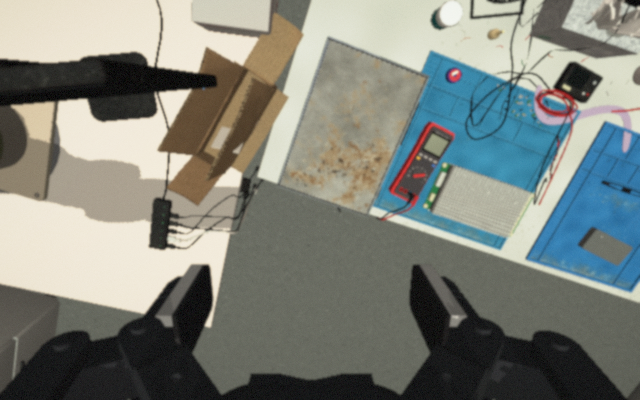

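Seen from above, the tip of monitor 2 is at (215,82) and its top edge starts at about (105,58). That puts its top at z≈0.49, so at TCP z=0.567 the fingertips clear it by 6 cm. I'll work out an arc over to the sink at that height, descending once past the monitors.

Run:
```python
import numpy as np
n=25; az=np.radians(np.linspace(-70.8,20.3,n+1)); r=np.interp(range(n+1),[0,8,25],[.622,.56,.49])
p=np.c_[r*np.cos(az),r*np.sin(az)]*100; d=np.diff(p,axis=0)
for i in range(n): print(i,d[i].round(1),np.linalg.norm(d[i]).round(2),np.degrees(az[i+1]).round())
```

```text
0 [3.4 2.1] 4.01 -67.0
1 [3.2 2.3] 3.96 -64.0
2 [3.  2.5] 3.91 -60.0
3 [2.8 2.7] 3.86 -56.0
4 [2.6 2.8] 3.81 -53.0
5 [2.4 2.9] 3.76 -49.0
6 [2.1 3. ] 3.72 -45.0
7 [1.9 3.1] 3.67 -42.0
8 [2. 3.] 3.57 -38.0
9 [1.7 3.1] 3.55 -34.0
10 [1.5 3.2] 3.52 -31.0
11 [1.3 3.2] 3.49 -27.0
12 [1.1 3.3] 3.47 -23.0
13 [0.9 3.3] 3.44 -20.0
14 [0.7 3.4] 3.42 -16.0
15 [0.4 3.4] 3.39 -12.0
16 [0.2 3.4] 3.36 -9.0
17 [-0.   3.3] 3.34 -5.0
18 [-0.2  3.3] 3.31 -2.0
19 [-0.4  3.3] 3.29 2.0
20 [-0.6  3.2] 3.26 6.0
21 [-0.8  3.1] 3.23 9.0
22 [-1.  3.] 3.21 13.0
23 [-1.2  2.9] 3.18 17.0
24 [-1.4  2.8] 3.16 20.0
```

```bash
python3 -m creep '[[[3.4,2.1,0],[0,0,3.4],8.5],[[3.2,2.3,0],[0,0,3.4],8.5],[[3,2.5,0],[0,0,3.4],8.5],[[2.8,2.7,0],[0,0,3.4],8.5],[[2.6,2.8,0],[0,0,3.4],8.5]]'; python3 -m creep '[[[2.4,2.9,0],[0,0,3.4],8.5],[[2.1,3,0],[0,0,3.4],8.5],[[1.9,3.1,0],[0,0,3.4],8.5],[[2,3,0],[0,0,3.4],8.5],[[1.7,3.1,0],[0,0,3.4],8.5]]'
```

```text
time: 1.85
ee_pos: [0.3558, -0.4646, 0.5628]
orientation: [0.95, 0.312, -0.001, -0.002]
wrist_force: [0.3, -0.9, 0.4]
finger_gap: 0.0849
grasp_force: 0.0
time: 2.27
ee_pos: [0.4561, -0.3134, 0.563]
orientation: [0.894, 0.449, -0.001, -0.002]
wrist_force: [0.6, -0.2, -0.3]
finger_gap: 0.0849
grasp_force: 0.0
```

```bash
python3 -m creep '[[[1.5,3.2,0],[0,0,3.4],8.5],[[1.3,3.2,0],[0,0,3.4],8.5],[[1.1,3.3,0],[0,0,3.4],8.5],[[0.9,3.3,0],[0,0,3.4],8.5],[[0.7,3.4,0],[0,0,3.4],8.5]]'; python3 -m creep '[[[0.4,3.4,0],[0,0,3.4],8.5],[[0.2,3.4,0],[0,0,3.4],8.5],[[0,3.3,-2.4],[0,0,3.4],8.5],[[-0.2,3.3,-2.4],[0,0,3.4],8.5],[[-0.4,3.3,-2.4],[0,0,3.4],8.5]]';  python3 -m creep '[[[-0.6,3.2,-2.4],[0,0,3.4],8.5],[[-0.8,3.1,-2.4],[0,0,3.4],8.5],[[-1,3,-2.4],[0,0,3.4],8.5],[[-1.2,2.9,-2.4],[0,0,3.4],8.5],[[-1.4,2.8,-2.4],[0,0,3.4],8.5]]'; python3 -m creep '[[[0,0,-4],[0,0,0],8.5],[[0,0,-4],[0,0,0],8.5],[[0,0,-4],[0,0,0],8.5],[[0,0,0],[0,0,0],8.5],[[0,0,0],[0,0,0],8.5]]'
python3 - <<'E'
from h import *
import json
w=ctrl.camera_params('wrist');im=snap('wrist','w2.png')
json.dump({k:np.array(v).tolist() for k,v in w.items()},open('w2.json','w'))
for q in ['sink_center','plain_center']:
    for r in ctrl.boxes_of('wrist',q)[:2]: print(q,np.round(r['rect']),r['confidence'],ray(w,r['rect'][0],r['rect'][1],.01).round(3))
E
```

```text
time: 2.68
ee_pos: [0.5105, -0.1497, 0.5629]
orientation: [0.818, 0.576, -0.002, -0.001]
wrist_force: [-0.1, 0.1, -0.1]
finger_gap: 0.085
grasp_force: 0.0
time: 3.1
ee_pos: [0.5095, 0.0172, 0.4899]
orientation: [0.723, 0.69, -0.002, -0.001]
wrist_force: [0.7, 0.1, -0.0]
finger_gap: 0.085
grasp_force: 0.0
time: 3.52
ee_pos: [0.4585, 0.1663, 0.3697]
orientation: [0.613, 0.79, -0.002, -0.001]
wrist_force: [0.2, 0.2, 0.3]
finger_gap: 0.0847
grasp_force: 0.0
time: 3.93
ee_pos: [0.4588, 0.1646, 0.2514]
orientation: [0.615, 0.789, -0.002, -0.001]
wrist_force: [0.9, -0.0, 0.3]
finger_gap: 0.0849
grasp_force: 0.0
sink_center [317. 160.  64. 111.] 0.57 [0.463 0.17  0.01 ]
plain_center [486. 172.  80. 116.] 0.71 [0.646 0.203 0.01 ]
```

View pics/w2.png

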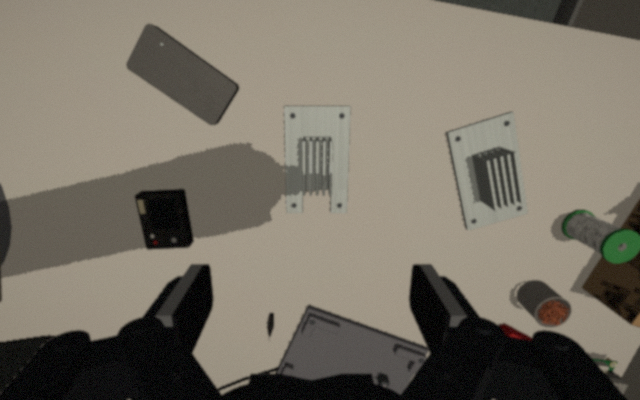

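The notch is clearly visible in the bottom edge of the middle sink, at (303–330, 195–212). The sink's corners are about (284,106), (350,105), (347,212) and (287,212). The right-hand sink is plain. The fins line up with the image columns.

Run:
```python
from h import *
import json
w=json.load(open('w2.json'))
P=np.array([ray(w,u,v,.006)[:2] for u,v in [(284,106),(350,105),(347,212.5),(287,212.5)]])
H=np.array([ray(w,u,v,.006)[:2] for u,v in [(292,116),(342,116),(338,206),(293,206)]])
for Q in (P,H):
    d=(Q[2]+Q[3]-Q[0]-Q[1])/2; print(Q.round(3).tolist(),'c',Q.mean(0),'len',np.linalg.norm(d),'az',np.degrees(np.arctan2(d[1],d[0])),'w',np.linalg.norm(Q[1]-Q[0]))
F=np.array([ray(w,u,v,.04)[:2] for u,v in [(298,137),(331,137),(328.5,196),(301,196)]]);print('finblock?',F.round(3).tolist())
from scipy.spatial.transform import Rotation as T
o=ctrl.get_obs();R=T.from_quat(o['orientation']).as_matrix();print(o['ee_pos'],'tool y az',np.degrees(np.arctan2(R[1,1],R[0,1])),'z',R[:,2])
```

```text
[[0.415, 0.217], [0.482, 0.235], [0.512, 0.119], [0.444, 0.102]] c [0.46315004 0.16783825] len 0.11937598348617574 az -75.58990089420969 w 0.06917038128510303
[[0.425, 0.209], [0.477, 0.222], [0.499, 0.124], [0.449, 0.111]] c [0.4626757  0.16628516] len 0.10071571946133345 az -76.57662199715328 w 0.05288222068620842
finblock? [[0.437, 0.194], [0.468, 0.202], [0.482, 0.143], [0.454, 0.136]]
[0.46162074 0.16582719 0.25532301] tool y az 14.118039864738535 z [ 2.86952240e-03  7.58136621e-04 -9.99995596e-01]
```

```bash
python3 -m creep '[[[0.3,0.2,-4],[0,0,0],8.5],[[0,0,-4],[0,0,0],8.5],[[0,0,-4],[0,0,0],8.5],[[0,0,-4],[0,0,0],8.5],[[0,0,-3],[0,0,0],8.5]]'; python3 -m creep '[[[0,0,-2],[0,0,0],8.5],[[0,0,-1],[0,0,0],8.5],[[0,0,0],[0,0,0],8.5],[[0,0,0],[0,0,0],8.5],[[0,0,0],[0,0,0],8.5]]'
python3 -c "
from h import *
print(np.mean([[ctrl.get_image('wrist') is None,*ctrl.get_obs()['ee_pos']] for _ in range(3)],0))"
```

```text
time: 4.5
ee_pos: [0.4645, 0.1674, 0.0621]
orientation: [0.615, 0.788, 0.001, 0.0]
wrist_force: [0.3, -0.8, 0.2]
finger_gap: 0.0855
grasp_force: 0.0
time: 4.92
ee_pos: [0.4654, 0.168, 0.035]
orientation: [0.615, 0.789, 0.001, 0.001]
wrist_force: [0.9, 0.4, 0.8]
finger_gap: 0.0851
grasp_force: 0.0
[0.         0.46505316 0.16776628 0.03460566]
```

```bash
python3 -m creep '[[[-0.1,0,-0.8],[0,0,0],8.5],[[0,0,0],[0,0,0],4],[[0,0,0],[0,0,0],2],[[0,0,0],[0,0,0],1],[[0,0,0],[0,0,0],1]]'; python3 -m creep '[[[0,0,0],[0,0,0],1],[[0,0,0],[0,0,0],1],[[0,0,0],[0,0,0],1],[[0,0,0],[0,0,0],1],[[0,0,0],[0,0,0],1]]'
```

```text
time: 5.48
ee_pos: [0.4628, 0.1675, 0.0249]
orientation: [0.615, 0.789, 0.0, -0.0]
wrist_force: [-0.0, 0.6, 0.3]
finger_gap: 0.0385
grasp_force: 0.0
time: 5.9
ee_pos: [0.463, 0.1676, 0.0252]
orientation: [0.615, 0.789, 0.0, 0.0]
wrist_force: [0.6, -0.4, 5.7]
finger_gap: 0.0294
grasp_force: 60.0
```

The sink is gripped, with the fins at 29.4 mm. I'll lift it and enlarge the nest in the pictures I already have.

```bash
python3 -m creep '[[[0,0,3],[0,0,0],1],[[0,0,4],[0,0,0],1],[[0,0,4],[0,0,0],1],[[0,0,4],[0,0,0],1],[[0,0,0],[0,0,0],1]]'
python3 - <<'E'
import cv2,numpy as np
a=cv2.imread('pics/a.png');b=cv2.imread('pics/b.png');w=cv2.imread('pics/w2.png')
f=lambda i,x,y,s,W,H:cv2.resize(i[y:y+H//s,x:x+W//s],(W,H),interpolation=cv2.INTER_CUBIC)
v=np.vstack([np.hstack([f(a,313,180,4,400,280),f(b,270,125,4,400,280)*1.0]),np.hstack([f(w,260,290,4,800,320)])])
cv2.imwrite('pics/e.png',np.clip(255*(v/255.)**.6,0,255).astype(np.uint8))
E
```

```text
time: 6.32
ee_pos: [0.4657, 0.169, 0.1818]
orientation: [0.615, 0.789, 0.004, 0.003]
wrist_force: [2.3, 1.0, -1.9]
finger_gap: 0.0291
grasp_force: 60.4
```

View pics/e.png

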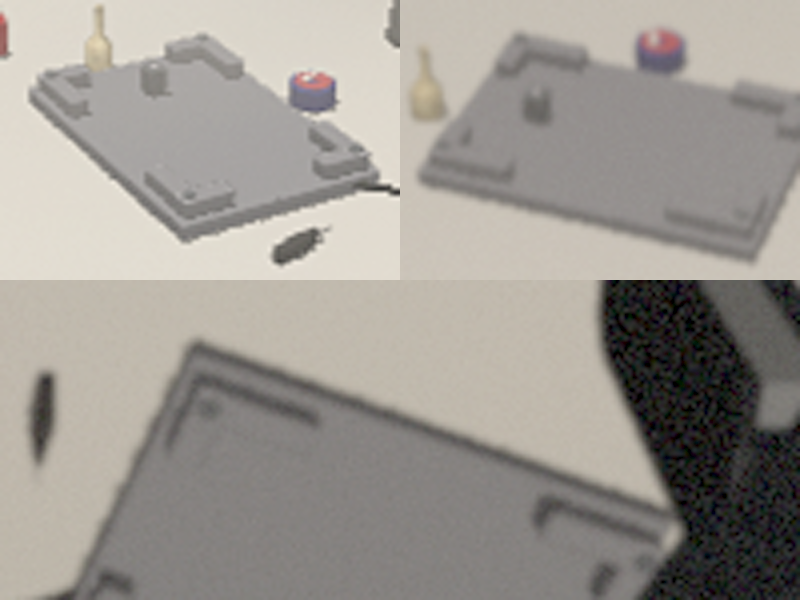

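The crops show the nest's top-face corners, the fences and the key (crop (153,65) and (538,90)). Next I'll fit the nest pose to these points.

Run:
```python
from h import *
import json
from scipy.optimize import least_squares
cp={'a':ctrl.camera_params('scene'),'b':ctrl.camera_params('side'),'w':json.load(open('w2.json'))}
off={'a':(313,180,0,0),'b':(270,125,400,0),'w':(260,290,0,280)}
D=[('a',32,92,86,61,10),('a',185,228,-86,61,10),('a',187,242,-86,61,0),('a',378,172,-86,-61,10),('a',153,63,47,0,26),
('b',420,175,86,61,10),('b',755,248,-86,61,10),('b',757,262,-86,61,0),('b',538,89,47,0,26),('b',517,38,86,-61,20),('a',203,38,86,-61,20),
('w',194,343,-86,61,0),('w',672,515,86,61,0)]
def res(p,full=False):
    c,s=np.cos(p[2]),np.sin(p[2]);r=[]
    for k,x,y,mx,my,mz in D:
        o=off[k];X=[p[0]+(c*mx-s*my)/1e3,p[1]+(s*mx+c*my)/1e3,mz/1e3]
        r.append(proj(cp[k],X)-[o[0]+(x-o[2])/4,o[1]+(y-o[3])/4])
    return np.array(r) if full else np.ravel(r)
q=least_squares(res,[.57,-.08,-.14],loss='soft_l1',f_scale=.7); p=q.x
print(p[:2],np.degrees(p[2]));[print(d[0],d[3:],r.round(1)) for d,r in zip(D,res(p,True))]
print('joints',ctrl.get_obs()['joint_positions'].round(2))
```

```text
[ 0.57278137 -0.0876066 ] -8.28105491456515
a (86, 61, 10) [-0.7 -2. ]
a (-86, 61, 10) [ 0.1 -1. ]
a (-86, 61, 0) [-0.5 -0.3]
a (-86, -61, 10) [ 1.8 -1.1]
a (47, 0, 26) [0.9 0.2]
b (86, 61, 10) [-1.1 -1.6]
b (-86, 61, 10) [0. 0.]
b (-86, 61, 0) [-0.8  0.6]
b (47, 0, 26) [-0.4  0.3]
b (86, -61, 20) [-1.7 -3.9]
a (86, -61, 20) [ 2.2 -3.1]
w (-86, 61, 0) [-1.8 -3. ]
w (86, 61, 0) [-2.6 -3.8]
joints [ 0.16  0.14 -0.64  1.86  0.09  1.16 -0.26]
```

Run:
```python
from h import *
import json
from scipy.optimize import least_squares
cp={'a':ctrl.camera_params('scene'),'b':ctrl.camera_params('side'),'w':json.load(open('w2.json'))}
off={'a':(313,180,0,0),'b':(270,125,400,0),'w':(260,290,0,280)}
D=[('a',32,92,86,61,10),('a',185,228,-86,61,10),('a',187,242,-86,61,0),('a',378,172,-86,-61,10),('a',153,63,47,0,26),
('b',420,175,86,61,10),('b',755,248,-86,61,10),('b',757,262,-86,61,0),('b',538,89,47,0,26),
('w',194,343,-86,61,0),('w',672,515,86,61,0)]
def res(p,S,full=False):
    c,s=np.cos(p[2]),np.sin(p[2]);r=[]
    for k,x,y,mx,my,mz in D:
        if k not in S: continue
        o=off[k];X=[p[0]+(c*mx-s*my)/1e3,p[1]+(s*mx+c*my)/1e3,mz/1e3]
        r.append(proj(cp[k],X)-[o[0]+(x-o[2])/4,o[1]+(y-o[3])/4])
    return np.array(r) if full else np.ravel(r)
for S in ['abw','ab','a','b','w']:
    q=least_squares(res,[.57,-.08,-.14],args=(S,)); p=q.x; r=res(p,S,True)
    print(S,p[:2].round(4),np.degrees(p[2]).round(1),'rms',np.sqrt((r**2).mean()).round(2))
```

```text
abw [ 0.5741 -0.0891] -8.4 rms 1.39
ab [ 0.5718 -0.0861] -7.9 rms 0.84
a [ 0.571  -0.0849] -8.0 rms 0.89
b [ 0.5722 -0.0874] -7.5 rms 0.64
w [ 0.577  -0.0919] -8.4 rms 0.57
```

The pose fits agree: nest centre about (0.5735,-0.0885) with yaw -8.1°. So the sink must turn +67.8° and the TCP must go to (0.575,-0.089).

```bash
python3 -m creep '[[[1.1,-2.6,0],[0,0,6.8],1],[[1.1,-2.6,0],[0,0,6.8],1],[[1.1,-2.6,0],[0,0,6.8],1],[[1.1,-2.6,0],[0,0,6.8],1],[[1.1,-2.6,0],[0,0,6.8],1]]'; python3 -m creep '[[[1.1,-2.6,0],[0,0,6.8],1],[[1.1,-2.6,0],[0,0,6.8],1],[[1.1,-2.6,0],[0,0,6.8],1],[[1.1,-2.6,0],[0,0,6.8],1],[[1.1,-2.4,0],[0,0,6.6],1]]';  python3 -m creep '[[[0,0,-3],[0,0,0],1],[[0,0,-3],[0,0,0],1],[[0,0,-1],[0,0,0],1],[[0,0,0],[0,0,0],1],[[0,0,0],[0,0,0],1]]'
python3 - <<'E'
from h import *
from scipy.spatial.transform import Rotation as T
im=[snap(n,f'{n}3.png') for n in ('scene','side','wrist')]
O=[]
for _ in range(3):
    o=ctrl.get_obs();R=T.from_quat(o['orientation']).as_matrix();O.append([*o['ee_pos'],np.degrees(np.arctan2(R[1,1],R[0,1])),*R[:2,2]]);ctrl.get_image('scene')
print(np.mean(O,0).round(4))
a,b,w=im
f=lambda i,x,y,s,W,H:cv2.resize(i[y:y+H//s,x:x+W//s],(W,H),interpolation=cv2.INTER_CUBIC)
v=np.vstack([np.hstack([f(a,313,150,4,400,300),f(b,270,110,4,400,300)]),np.hstack([cv2.resize(w,(480,300)),np.zeros((300,320,3),np.uint8)])])
cv2.imwrite('pics/g.png',cv2.cvtColor(np.clip(255*(v/255.)**.6,0,255).astype(np.uint8),cv2.COLOR_RGB2BGR))
E
```

```text
time: 6.73
ee_pos: [0.5177, 0.036, 0.1741]
orientation: [0.355, 0.935, -0.0, -0.0]
wrist_force: [0.2, 1.3, -2.2]
finger_gap: 0.0291
grasp_force: 60.2
time: 7.15
ee_pos: [0.5726, -0.0925, 0.1738]
orientation: [0.068, 0.998, -0.0, -0.001]
wrist_force: [0.2, 0.3, -1.4]
finger_gap: 0.0291
grasp_force: 60.2
time: 7.57
ee_pos: [0.5726, -0.0901, 0.105]
orientation: [0.07, 0.998, 0.0, -0.0]
wrist_force: [0.7, 0.1, -1.4]
finger_gap: 0.0292
grasp_force: 60.1
[ 5.73700e-01 -9.04000e-02  1.06600e-01  8.19429e+01  2.40000e-03
 -5.00000e-04]
```

View pics/g.png

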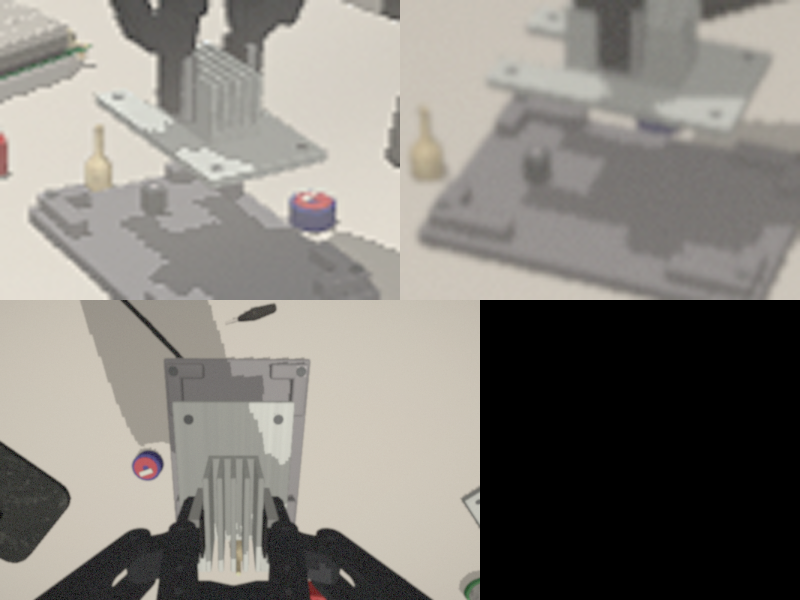

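The sink hangs level over the nest with its notch end toward the key. In the wrist view the sink's straight end is at about (230–392,136) and the nest's end at about (220–413,80). I'll check the alignment in numbers from the same image.

Run:
```python
from h import *
w=ctrl.camera_params('wrist')
S=np.array([ray(w,u,v,.087)[:2] for u,v in [(230,136.5),(392,136)]])
B=[np.array([ray(w,u,v,z)[:2] for u,v in [(220,80),(413,79)]]) for z in (0,.01)]
ax=np.array([np.cos(np.radians(-8.1)),np.sin(np.radians(-8.1))])
for n,Q in (('sink',S),('nest z0',B[0]),('nest z10',B[1])):
    d=Q[1]-Q[0];print(n,'w',np.linalg.norm(d).round(4),'end mid',Q.mean(0).round(4),'x az',(np.degrees(np.arctan2(d[1],d[0]))).round(1))
cs=S.mean(0)+ax*.06
for Q in B: 
  cn=Q.mean(0)+ax*.086; e=cn-cs; print('sink',cs.round(4),'nest',cn.round(4),'shift xy',e.round(4),'along',(e@ax).round(4),'lat',(e@[-ax[1],ax[0]]).round(4))
```

```text
sink w 0.0689 end mid [ 0.5139 -0.0819] x az 82.1
nest z0 w 0.1241 end mid [ 0.4901 -0.075 ] x az 82.2
nest z10 w 0.1189 end mid [ 0.4903 -0.0751] x az 82.2
sink [ 0.5733 -0.0903] nest [ 0.5752 -0.0871] shift xy [0.0019 0.0033] along 0.0014 lat 0.0035
sink [ 0.5733 -0.0903] nest [ 0.5754 -0.0872] shift xy [0.0021 0.0031] along 0.0016 lat 0.0034
```

The alignment is within 2–3.5 mm and the yaw matches. I'll correct by (+0.2,+0.3) cm and lower it.

```bash
python3 -m creep '[[[0.2,0.3,-2],[0,0,0],1],[[0,0,-2],[0,0,0],1],[[0,0,-1.5],[0,0,0],1],[[0,0,-1],[0,0,0],1],[[0,0,0],[0,0,0],1]]'; python3 -m creep '[[[0,0,-0.3],[0,0,0],1],[[0,0,-0.1],[0,0,0],1],[[0,0,0],[0,0,0],1],[[0,0,0],[0,0,0],1],[[0,0,0],[0,0,0],1]]'
```

```text
time: 8.28
ee_pos: [0.5737, -0.0875, 0.0382]
orientation: [0.07, 0.998, 0.0, -0.001]
wrist_force: [-0.9, 0.1, -1.9]
finger_gap: 0.029
grasp_force: 60.2
time: 8.7
ee_pos: [0.5752, -0.0876, 0.0365]
orientation: [0.07, 0.998, -0.0, 0.0]
wrist_force: [-0.2, -0.6, -3.0]
finger_gap: 0.0293
grasp_force: 60.2
```

```bash
python3 -m creep '[[[0,0,-0.1],[0,0,0],1],[[0,0,0],[0,0,0],1],[[0,0,0],[0,0,0],5],[[0,0,0],[0,0,0],5.5],[[0,0,0],[0,0,0],5.5]]'; python3 -m creep '[[[0,0,0],[0,0,0],5.5],[[0,0,0],[0,0,0],5.5],[[0,0,0],[0,0,0],5.5],[[0,0,1],[0,0,0],5.5],[[0,0,2],[0,0,0],5.5]]';python3 -m creep '[[[0,0,3],[0,0,0],7],[[0,0,3],[0,0,0],8],[[0,0,3],[0,0,0],8],[[0,0,4],[0,0,0],8],[[0,0,0],[0,0,0],8]]'
python3 - <<'E'
from h import *
im=[snap(n,f'{n}4.png') for n in ('scene','side','wrist')]
a,b,w=im
f=lambda i,x,y,s,W,H:cv2.resize(i[y:y+H//s,x:x+W//s],(W,H),interpolation=cv2.INTER_CUBIC)
v=np.vstack([np.hstack([f(a,313,170,4,400,280),f(b,270,115,4,400,280)]),cv2.resize(w,(512,320))[:, :] if 0 else np.hstack([cv2.resize(w,(512,320)),cv2.resize(b[180:330,180:330],(288,320))])])
cv2.imwrite('pics/k.png',cv2.cvtColor(np.clip(255*(v/255.)**.6,0,255).astype(np.uint8),cv2.COLOR_RGB2BGR))
E
```

```text
time: 9.12
ee_pos: [0.5749, -0.0876, 0.035]
orientation: [0.07, 0.998, 0.0, 0.0]
wrist_force: [-0.2, -0.4, 0.3]
finger_gap: 0.0547
grasp_force: 0.0
time: 9.53
ee_pos: [0.5732, -0.0874, 0.0636]
orientation: [0.07, 0.998, 0.0, -0.002]
wrist_force: [0.2, -0.3, -0.5]
finger_gap: 0.0548
grasp_force: 0.0
time: 9.95
ee_pos: [0.578, -0.0873, 0.2035]
orientation: [0.07, 0.998, -0.001, 0.005]
wrist_force: [1.2, 0.3, 1.3]
finger_gap: 0.08
grasp_force: 0.0
```

View pics/k.png

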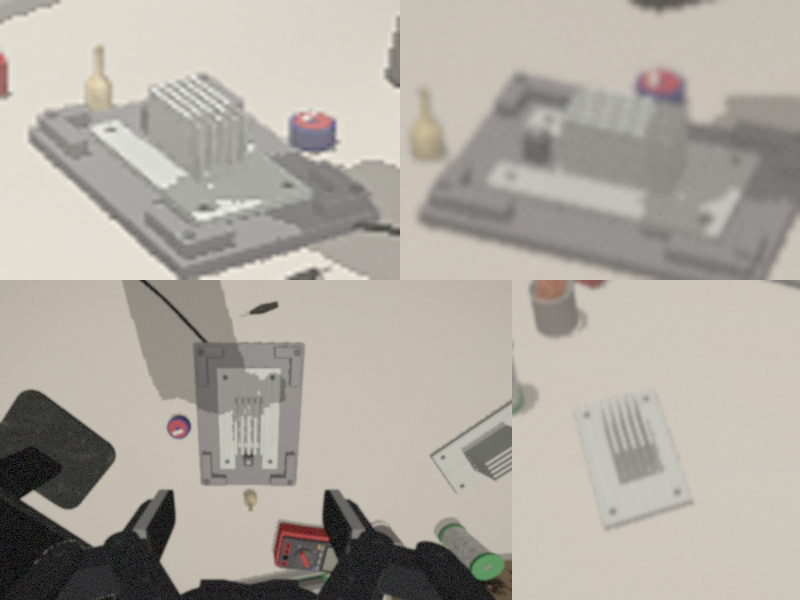

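The sink lies flat inside the corner fences, with its notch round the key at about (248,458) in the wrist view. The plain sink hasn't moved, and the gripper is clear. I'm handing the job in.

```bash
python3 -c "
from cell import ctrl
print(ctrl.get_obs()['time']); print(ctrl.close_job())"
```

```text
10.1
the job is handed in; nothing more can be done
None
```

I set the notched heat sink flat in the nest with its notch round the key, left the plain one where it lay, and handed the job in at 10.1 s with the gripper clear.

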